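# Select the green filter and swing the lamp over it

## Robot

A 6-joint arm with a two-finger parallel gripper is mounted at the origin on the work surface. World frame = base frame: x ahead of the robot, y to its left, z up, the work surface at z = 0. Lengths are in m, angles in rad, forces in N, time in s.
With the tool pointing down it reaches from about 0.225 to 0.875 m from the base axis. Payload 3.4 kg.
Tool frame: the origin (TCP) lies at the very end of the fingers, on their centre line; the grasp point (between the pads) lies 19 mm behind it (manip.hold_point_z is the distance from the TCP to the grasp point, in m); z points along the fingers, x is the direction in which the jaws open and shut, and the axes are right-handed (so a half turn about z gives the same grasp; the last joint's range is limited). The gripper opens to 85 mm and grips with 20 to 120 N. Pads are 22 mm wide; open, the fingers measure 114 mm over their backs; the gripper's body (76 mm by 85 mm) begins 54 mm behind the grasp point. The pads swing forward as they close: fully open they stand 13 mm farther back than shut.
Start: joints at [1.119, 0.276, 1.505, -0, 1.361, -0.121], TCP at [0.187, 0.544, 0.231] pointing down, gripper open.
Joint ranges: [-2.89, 2.89], [-0.75, 2.08], [0.22, 2.7], [-1.18, 4.32], [0.11, 2.71], [-2.7, 2.7]. Speed limits (rad/s): [2.57, 2.57, 3.14, 3.14, 3.14, 3.14].

## Interface

Orientations are given as a unit quaternion [w, x, y, z].
In Python, from rig import telemetry, cams, manip, finder gives the robot as it stands. The module is installed in compiled form; this text tells all that it offers.
- The arm moves only by the tool carry_out, never from a script. Its argument "rows" is a list that holds one entry, the list of rows, each a list of 5 numbers: the gripper's target within -1 to 1 (fully open at 1, half-way at 0, shut at -1), then the shift along the world's x, y, z in cm, then the turn about the world's z in rad. A call has 1 to 12 rows; each row shifts and turns the commanded pose from where the row before left it; what a row does not reach is not made up. A row lasts 1/10 s, in which the tool goes at most 50 mm and 8.59 degrees, less where a joint would pass 70% of its speed; a pose out of reach is approached as far as the arm can. A call with a gripper value outside its range is refused whole. The fingers move at their own pace and stop on an object; "force" is the grip in N (left out, the last holds). Time passes only in rows, so rows that do not move let the fingers close. It gives the time, the measured TCP pose, the force and the opening at its end, in the units of the state.
- telemetry.get_state(): the state, without advancing time (a new reading comes with each control period).
- cams.get_image(name): name is "scene" or "top" or "wrist"; returns a dict with "image" (400x640x3 uint8, red, green, blue), "camera_matrix" (3x3 intrinsics, pixels), "eye" and "attitude" of the camera in the world. Camera axes: x right, y down, z forward; pixel columns grow to the right and rows downward; lengths in m; the calibration is good to about 2 mm. The wrist camera is an equidistant fisheye: a pixel r from the principal point sees the ray r / f radians off the axis. A picture is of the moment at which its call begins. There is no depth.
- manip.sign_off(): hands the job in, once; it reports no verdict.
Trained networks look in a picture, given as the dict that the camera call returned (one of the last four; its "shot" number tells which), for a name from the list of things; names that differ only in an ending like _2 or _b are one class to them, and where a whole thing is asked for, a point or a joint stands for the part that bears it (a point fixed in the world has none). Each returns a list of dicts, best first, with "confidence" (0 to 1); they miss things now and then, are a little off and sometimes report something else, mostly with a low value. They report only what shows in the picture. A call takes as long as a camera call.
- finder.boxes_of(picture, thing): "xy" ([column, row] in pixels, amid what is visible of it).
The state is a dict: "clock": time; "qpos": joint angles; "qd": joint speeds; "effort": joint torques, N m; "position": TCP position; "ee_rot": TCP orientation; "contact_force": force on the tool from outside, world axes, zero at the start; "moment": the same for the moment, N m; "width": finger opening in m.
Only numpy, scipy, OpenCV 4.12 (cv2) and the standard library are available. Lean on these libraries where they do the work, as an engineer would, in place of code of your own. Each camera call takes 0.05 s, during which the arm holds its last target.

## Task

On the filter test station, push on a spoke of the filter wheel with a fingertip and turn it until the green filter sits over the light sensor, its green-tipped spoke pointing along the white index line at the lamp post. Then push the yellow lamp arm round until it meets its stop, with the lamp over the green filter. Nothing is to be picked up: leave the spare filters and the other things on the bench where they are.

Things in the scene. Friction and masses are not known exactly. Their poses are not given: they have to be found in the camera images.
- station: fixed slate-grey base plate of the filter test station, 280 x 420 mm, top 20 mm above the bench. Origin on the bench under the wheel's axis; its y axis points from the wheel's axis to the lamp post (the white index line on the plate runs that way), z up. The plate stands turned by up to 0.3 rad
- hub (a point): fixed point on the wheel's vertical axis, at the height of the spokes' centre line, 54 mm above the bench. The wheel is an aluminium disc of radius 65 mm, 45 to 55 mm above the bench (its dark hub boss reaches 63 mm), with four round filters 45 mm from the axis and four level steel spokes at right angles, one in line with each filter.
- sensor (a point): centre of the light sensor, on the base plate beneath the wheel's disc (hidden by it from above), 45 mm from the wheel's axis on the line to the lamp post
- wheel (a joint): angle of the filter wheel in rad, growing anticlockwise seen from above, no end stops; 0 (or any whole turn) is the green filter exactly over the sensor. It starts anywhere from 0.9 to 5.4. The wheel is stiff: it needs about 0.12 N m (1.3 N near a spoke's end) and stays where it is left
- filter_green (a point): centre of the green filter, on top of the disc; turns with the wheel. The spokes are rods 12 mm thick, 48 to 60 mm above the bench, free from 65 to 125 mm from the axis.
- spoke_green (a point): centre of the green ball (18 mm) on the end of the spoke in line with the green filter, 125 mm from the wheel's axis, 54 mm above the bench
- spoke_red (a point): centre of the red ball (18 mm) on the end of the spoke in line with the red filter, 125 mm from the wheel's axis, 54 mm above the bench; anticlockwise from above the order is green, red, blue, yellow
- spoke_blue (a point): centre of the blue ball (18 mm) on the end of the spoke in line with the blue filter, 125 mm from the wheel's axis, 54 mm above the bench; anticlockwise from above the order is green, red, blue, yellow
- spoke_yellow (a point): centre of the yellow ball (18 mm) on the end of the spoke in line with the yellow filter, 125 mm from the wheel's axis, 54 mm above the bench; anticlockwise from above the order is green, red, blue, yellow
- lamp_pivot (a point): fixed point on the vertical axis of the lamp arm, on top of the grey lamp post (32 mm across, topped by the arm's black boss up to 93 mm above the bench), 170 mm from the wheel's axis; 85 mm above the bench
- lamp_head (a point): centre of the white lamp head (44 mm across, 67 to 95 mm above the bench), 125 mm from the lamp arm's pivot; moves with the arm. The yellow arm between is a level bar 14 mm wide, 79 to 91 mm above the bench, above the wheel and clear of it
- lamp_arm (a joint): angle of the lamp arm in rad: 0 is swung away, growing anticlockwise seen from above to the hard stop at 1.75, where the lamp head is straight above the sensor. It starts between 0 and 0.45, outside the spokes' circle. It needs about 0.1 N m to move and stays where it is left
- spare_amber: loose spare filter, a flat black disc 34 mm across and 8 mm high with an amber pane, lying on the station's plate (at its end away from the lamp post); a bystander; origin at the centre of its underside
- spare_violet: the same with a violet pane, also lying on the plate; a bystander; origin at the centre of its underside
- beaker: open glass beaker, 64 mm across, 85 mm high, on the bench; a bystander; origin at the centre of its underside
- wash_bottle: white bottle with red cap, 60 mm across, 150 mm high; a bystander; origin at the centre of its underside
- jar: amber jar with white lid, 64 mm across, 80 mm high; a bystander; origin at the centre of its underside
- dish: white shallow dish, 80 mm across, 20 mm high; a bystander; origin at the centre of its underside
- screwdriver: screwdriver lying on the bench, 160 mm long; a bystander; origin at its middle

How it is judged:
On the way, in this order (a step that is already met when the one before it is completed fails the run):
1. the green filter is over the sensor and the wheel stands still (horizontal distance between filter_green and sensor below 0.006 m and velocity of joint wheel between -0.05 and 0.05 rad/s), for 0.2 s.
2. the lamp arm is at its stop over the green filter (horizontal distance between filter_green and sensor below 0.006 m and value of joint lamp_arm above 1.69 rad), for 0.2 s.
At the end, for the whole second after the job is handed in: the green filter's centre is within 6 mm of the sensor's, seen from above (0.13 rad of the wheel), the lamp arm is within 0.06 rad of its stop, and both stand still (all of step 2 and velocity of joint wheel between -0.05 and 0.05 rad/s and velocity of joint lamp_arm between -0.05 and 0.05 rad/s); the robot touches nothing.
It fails at once if a spare filter is lifted, carried or pushed more than 15 mm (distance of any of spare_amber, spare_violet from where it was at the start of the episode above 0.015 m).
It fails at once if another thing on the bench is lifted, carried, tipped or pushed more than 15 mm (distance of any of beaker, wash_bottle, jar, dish, screwdriver from where it was at the start of the episode above 0.015 m).
It also fails if it takes over 59 s, if anything falls off the work surface, if the arm or the gripper's body presses on something with over 40 N, if the wrist force passes 120 N, or if a joint passes its speed limit or range.

## Working session

There is one attempt and no reset: what is moved stays moved. The work goes in short steps, Python scripts to look and compute and a tool call to move; the robot and the scene stay as the last step left them, time stands still between calls to the robot, and variables do not carry over. Pictures are saved under pics/ and viewed, and the job is handed in when it is done.

Besides the shell and the picture viewer there is one more tool, called after "Request:" in YAML: its name, and indented under it one key for each argument. carry_out: Moves the arm, as the interface text tells. Its arguments: {"type":"object","properties":{"rows":{"type":"array","items":{"type":"array","items":{"type":"array","items":{"type":"number"}}}},"force":{"type":"number"}},"required":["rows"]}

```bash
mkdir -p pics
python3 - <<'E'
from rig import telemetry, cams
import cv2
s=telemetry.get_state(); print(s['clock'],s['position'],s['ee_rot'],s['width'])
for n in ['top','scene']:
    p=cams.get_image(n); cv2.imwrite(f'pics/{n}0.png',p['image'][:,:,::-1])
    print(n,p['camera_matrix'],p['eye'],p['attitude'])
E
```

```text
0.0 [0.18653693 0.5433585  0.23043685] [ 4.14151146e-04  8.13882768e-01  5.81028436e-01 -7.89953666e-04] 0.08582607163259828
top [[423.11128615   0.         325.49015116]
 [  0.         423.11128615 196.21049832]
 [  0.           0.           1.        ]] [ 0.45581957 -0.01058841  1.32726161] [-0.02753082  0.71359419 -0.69942263  0.02886824]
scene [[450.10243047   0.         315.87018963]
 [  0.         450.10243047 196.33787869]
 [  0.           0.           1.        ]] [1.36032704 0.48796912 0.8871562 ] [-0.20423897  0.44393122  0.78780176 -0.37493986]
```

View pics/top0.png

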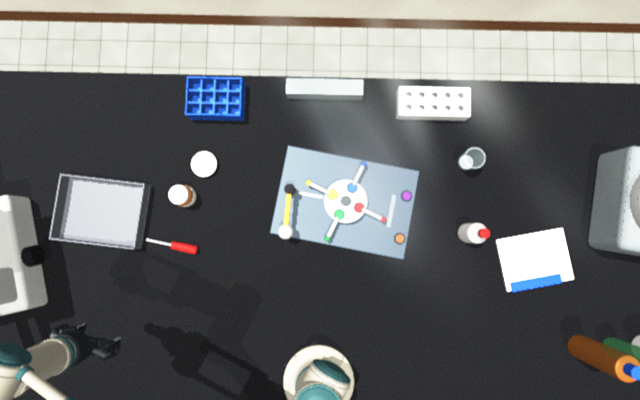

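View pics/scene0.png

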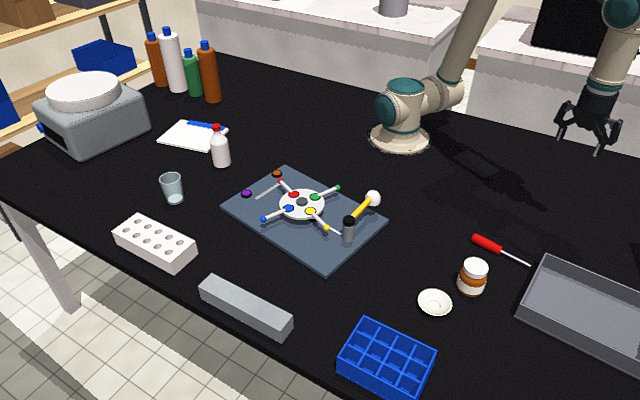

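```bash
cat > h.py <<'E'
import numpy as np, cv2
from scipy.spatial.transform import Rotation as R
from rig import telemetry, cams, finder
def rot(p): 
    w,x,y,z=p['attitude']; return R.from_quat([x,y,z,w]).as_matrix()
def back(p,uv,z):
    K=p['camera_matrix']; d=rot(p)@np.linalg.inv(K)@np.array([uv[0],uv[1],1.]); e=np.array(p['eye'])
    return e+d*(z-e[2])/d[2]
def proj(p,X):
    c=rot(p).T@(np.asarray(X)-p['eye']); q=p['camera_matrix']@c; return q[:2]/q[2]
E
python3 - <<'E'
from h import *
P=[cams.get_image(n) for n in('top','scene')]
for p,n in zip(P,('top','scene')):
    for t,z in [('spoke_green',.054),('spoke_red',.054),('spoke_blue',.054),('spoke_yellow',.054),('filter_green',.055),('lamp_head',.095),('spare_amber',.008),('spare_violet',.008),('lamp_arm',.09),('wheel',.055)]:
        r=finder.boxes_of(p,t)[:2]
        print(n,t,[(np.round(b['xy'],1),round(b['confidence'],2),back(p,b['xy'],z).round(4)[:2]) for b in r])
i=P[0]['image'][135:270,255:435,::-1]; cv2.imwrite('pics/topz.png',cv2.resize(i,None,fx=4.4,fy=4.4,interpolation=cv2.INTER_CUBIC))
i=P[1]['image'][155:280,210:400,::-1]; cv2.imwrite('pics/scz.png',cv2.resize(i,None,fx=4.2,fy=4.2,interpolation=cv2.INTER_CUBIC))
E
```

```text
top spoke_green [(array([343.6, 203.1]), 0.21, array([ 0.5379, -0.067 ]))]
top spoke_red [(array([344.4, 202.5]), 0.86, array([ 0.5398, -0.0694])), (array([343.3, 204. ]), 0.27, array([ 0.5352, -0.0661]))]
top spoke_blue [(array([342.4, 200.6]), 0.78, array([ 0.5454, -0.0632])), (array([202.6, 163.4]), 0.71, array([0.65  , 0.3629]))]
top spoke_yellow [(array([346.7, 205.7]), 0.95, array([ 0.5302, -0.0765])), (array([343.3, 202.3]), 0.48, array([ 0.5403, -0.066 ]))]
top filter_green [(array([345.7, 199.2]), 0.88, array([ 0.5497, -0.0731])), (array([288.9, 217.3]), 0.57, array([0.4918, 0.0966]))]
top lamp_head [(array([288.5, 219.3]), 0.85, array([0.4848, 0.0943])), (array([342.4, 201.1]), 0.38, array([ 0.541 , -0.0616]))]
top spare_amber [(array([401.7, 237.6]), 0.48, array([ 0.4372, -0.2512]))]
top spare_violet [(array([405.4, 194.5]), 0.46, array([ 0.5717, -0.262 ]))]
top lamp_arm [(array([288.5, 214.4]), 0.79, array([0.4993, 0.0951]))]
top wheel [(array([346.7, 203.2]), 0.85, array([ 0.5377, -0.0763]))]
scene spoke_green [(array([300.7, 206.4]), 0.68, array([ 0.5622, -0.0624]))]
scene spoke_red [(array([300.1, 201.9]), 0.74, array([ 0.5465, -0.0747])), (array([303.3, 216.2]), 0.42, array([ 0.5934, -0.0336]))]
scene spoke_blue [(array([309.3, 217.4]), 0.59, array([ 0.5891, -0.0167]))]
scene spoke_yellow [(array([301.9, 203.2]), 0.98, array([ 0.5487, -0.0671]))]
scene filter_green [(array([298.9, 200.4]), 0.62, array([ 0.5436, -0.0806]))]
scene lamp_head [(array([364. , 204.6]), 0.84, array([0.5076, 0.1078]))]
scene spare_amber []
scene spare_violet [(array([246. , 195.5]), 0.57, array([ 0.5613, -0.2662]))]
scene lamp_arm [(array([364. , 202.8]), 0.75, array([0.4954, 0.102 ]))]
scene wheel [(array([304.4, 208.1]), 0.89, array([ 0.564 , -0.0488]))]
```

View pics/topz.png

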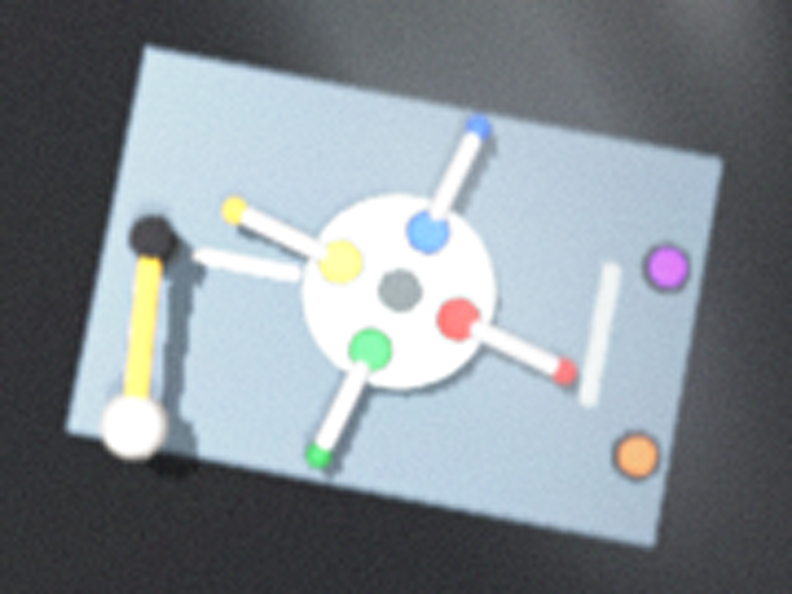

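View pics/scz.png

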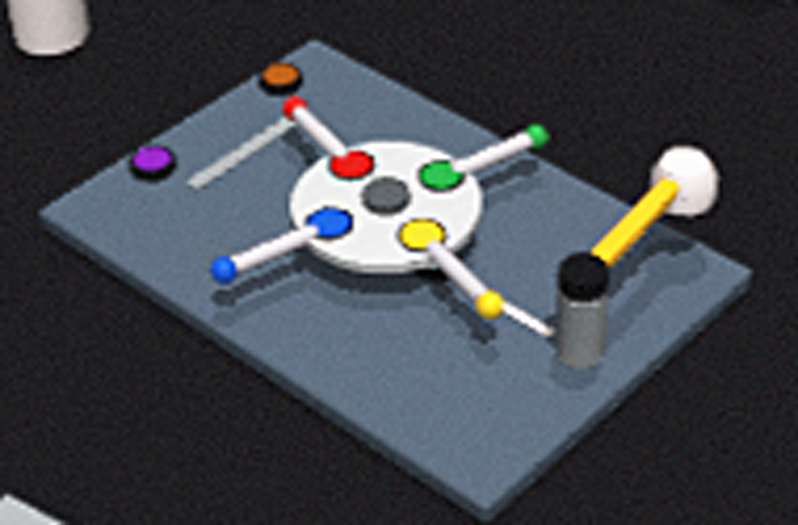

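Run:
```python
from h import *
p=cams.get_image('top');q=cams.get_image('scene')
def T(x,y,z): return back(p,(255+(x+.5)/4.4-.5,135+(y+.5)/4.4-.5),z)
def S(x,y,z): return back(q,(210+(x+.5)/4.2-.5,155+(y+.5)/4.2-.5),z)
pt=dict(green=(T(319,456,.054),S(537,136,.054)),red=(T(565,372,.054),S(294,106,.054)),blue=(T(478,128,.054),S(223,269,.054)),yellow=(T(234,210,.054),S(489,304,.054)),
boss=(T(400,291,.063),S(386,194,.063)),post=(T(153,239,.093),S(583,273,.093)),head=(T(134,427,.095),S(685,172,.085)),
fence1=(T(610,268,.02),S(195,183,.02)),fence2=(T(588,400,.02),S(290,125,.02)))
for k,(a,b) in pt.items(): print(k,a.round(4)[:2],b.round(4)[:2])
for i in (0,1):
    hub=sum(pt[k][i] for k in('green','red','blue','yellow'))/4
    d=pt['post'][i]-hub; a0=np.arctan2(d[1],d[0])
    print(hub,np.linalg.norm(d[:2]),'dir',a0)
    for j,k in enumerate(('green','red','blue','yellow')):
        e=pt[k][i]-hub; print(k,np.linalg.norm(e[:2]),((np.arctan2(e[1],e[0])-a0)-j*np.pi/2)%(2*np.pi))
    d=pt['head'][i]-pt['post'][i]; print('arm',np.linalg.norm(d[:2]),np.arctan2(d[1],d[0]),'stop dir',a0+np.pi)
```

```text
green [ 0.4314 -0.0194] [ 0.4315 -0.0163]
red [ 0.4919 -0.1863] [ 0.4909 -0.1854]
blue [ 0.659  -0.1247] [ 0.6591 -0.1241]
yellow [0.5987 0.0424] [0.5986 0.0425]
boss [ 0.5445 -0.0722] [ 0.5491 -0.0677]
post [0.5738 0.0942] [0.5802 0.0993]
head [0.4488 0.1033] [0.4495 0.1064]
fence1 [ 0.5667 -0.2221] [ 0.5668 -0.2217]
fence2 [ 0.4736 -0.2073] [ 0.4762 -0.202 ]
[ 0.54525672 -0.07199876  0.054     ] 0.16867005103849594 dir 1.4009050547434807
green 0.12539381807230215 1.3075015632286506
red 0.126159108220537 1.3041331368862759
blue 0.12536975625775312 1.3067776985510653
yellow 0.12624994183812072 1.3039447103673876
arm 0.1252677245094345 3.069499369222686 stop dir 4.542497708333274
[ 0.54503338 -0.07084739  0.054     ] 0.17369785077893737 dir 1.3670683520603888
green 0.12593817861596518 1.3267613943325933
red 0.1266869675896154 1.3332525555862151
blue 0.12593854930208764 1.3376184727339382
yellow 0.12531965279310395 1.333267107336452
arm 0.13088322907909256 3.0870133249018266 stop dir 4.508661005650182
```

Request:
carry_out:
  rows:
    - [[-1,1.98,-3.98,0,0],[-1,1.98,-3.98,0,0],[-1,1.98,-3.98,0,0],[-1,1.98,-3.98,0,0],[-1,1.98,-3.98,0,0],[-1,1.98,-3.98,0,0],[-1,1.98,-3.98,0,0],[-1,1.98,-3.98,0,0],[-1,1.98,-3.98,0,0],[-1,1.98,-3.98,0,-0.05],[-1,1.98,-3.98,0,-0.05],[-1,1.98,-3.98,0,0]]
  force: 40

```text
clock: 2.5
position: [0.4249, 0.0645, 0.2316]
ee_rot: [0.0, 0.842, 0.539, 0.001]
contact_force: [0.5, 0.5, 0.5]
width: 0.0003
```

Run:
```python
from h import *
p=cams.get_image('top')
def T(x,y,z): return back(p,(255+(x+.5)/4.4-.5,135+(y+.5)/4.4-.5),z)
for a,b in (((721,158),(147,47)),((655,546),(67,431)),((655,546),(721,158)),((67,431),(147,47)),((297,273),(195,256)),((588,400),(610,268))):
    d=T(*b,.02)-T(*a,.02); print(np.linalg.norm(d),np.arctan2(d[1],d[0]))
print(T(297,273,.02),T(195,256,.02))
s=telemetry.get_state(); print(s['clock'],s['position'],s['ee_rot'],s['width'],s['contact_force'])
```

```text
0.41469866451507315 1.39805488196937
0.41796039735683105 1.39859686572356
0.2771574492607615 -0.16428422864366427
0.2773755834560364 -0.17605002950547896
0.07288781928379881 1.4253156001827707
0.09429506199894767 -0.15712096074185525
[ 0.55875099 -0.00158406  0.02      ] [0.56931739 0.07053379 0.02      ]
2.55 [0.42893554 0.05820319 0.2316967 ] [4.28025121e-03 8.43001278e-01 5.37894519e-01 1.08947602e-04] -6.57996782604392e-05 [ 2.88535712 -4.61307753  0.49722821]
```

Request:
carry_out:
  rows:
    - [[-1,1.98,-3.98,0,0],[-1,1.98,-3.98,0,0],[-1,1.98,-3.98,0,0],[-1,1.98,-3.98,0,0],[-1,1.98,-3.98,0,0],[-1,1.98,-3.98,0,0],[-1,0,0,-3,0],[-1,0,0,-4,0],[-1,0,0,-3,0],[-1,0,0,0,0],[-1,0,0,0,0]]

```text
clock: 3.65
position: [0.5434, -0.1724, 0.1316]
ee_rot: [-0.0, 0.842, 0.54, -0.0]
contact_force: [-0.1, -0.1, 1.1]
width: 0.0001
```

Run:
```python
from h import *
s=telemetry.get_state(); print(s['clock'],s['position'],s['ee_rot'],s['width'],s['contact_force'],s['qpos'])
q=cams.get_image('scene')
i=q['image'][125:280,180:400,::-1]; cv2.imwrite('pics/s2.png',cv2.resize(i,None,fx=3.6,fy=3.6,interpolation=cv2.INTER_CUBIC))
```

```text
3.65 [ 0.54343873 -0.17243805  0.13163403] [-1.37148937e-04  8.41861343e-01  5.39693858e-01 -2.06787291e-05] 0.00012680700697725595 [-0.12160102 -0.1000449   1.05119687] [-4.29360152e-01  3.41271125e-01  1.66964082e+00  1.25491564e-04
  1.13093381e+00 -1.56956045e+00]
```

View pics/s2.png

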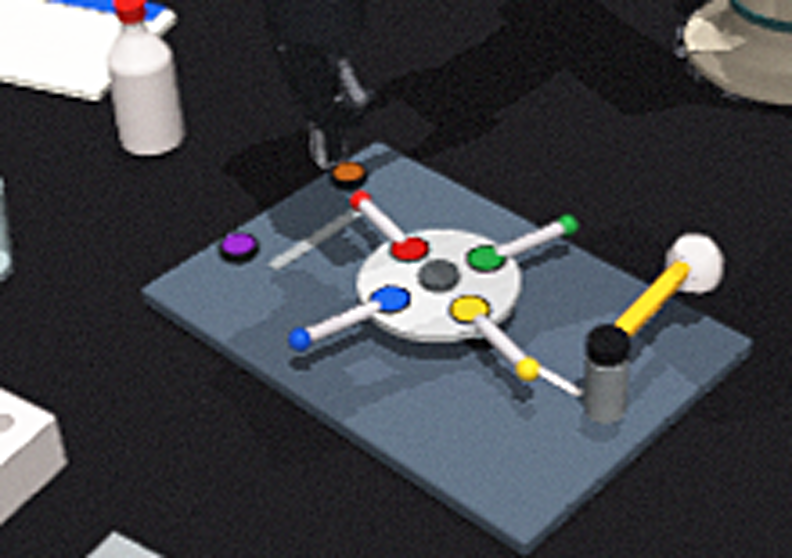

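```bash
cat > arc.py <<'E'
import numpy as np
def arc(c,r,phis,ds,cur,z=0.):
    """targets -> rows in cm rounded, accumulating rounding"""
    out=[];cur=np.array(cur,float);pv=None
    for i,(f,d) in enumerate(zip(phis,ds)):
        t=np.array(c)+r*np.array([np.cos(f),np.sin(f)])+d*np.array([-np.sin(f),np.cos(f)])
        s=np.round((t-cur)*100,2); cur=cur+s/100
        out.append([-1,*[float(v) for v in s],0,round(float(f-(pv if pv is not None else phis[0])),3)]); pv=f
    return out,cur
E
python3 - <<'E'
from arc import *
f0=4.275
phis=[f0]*2+list(np.linspace(f0,2.971+.03,24)[1:])
ds=[.028,.018]+[.017]*23
o,c=arc((.5450,-.0718),.092,phis,ds,(.5434,-.1724)); 
print(o[:12]);print(o[12:24]);print(o[24:]);print(c)
E
```

```text
[[-1, -1.2, 0.54, 0, 0.0], [-1, -0.91, 0.42, 0, 0.0], [-1, -0.58, 0.19, 0, -0.055], [-1, -0.49, 0.17, 0, -0.055], [-1, -0.48, 0.2, 0, -0.055], [-1, -0.47, 0.23, 0, -0.055], [-1, -0.45, 0.25, 0, -0.055], [-1, -0.44, 0.27, 0, -0.055], [-1, -0.43, 0.3, 0, -0.055], [-1, -0.4, 0.32, 0, -0.055], [-1, -0.39, 0.34, 0, -0.055], [-1, -0.37, 0.37, 0, -0.055]]
[[-1, -0.34, 0.38, 0, -0.055], [-1, -0.33, 0.41, 0, -0.055], [-1, -0.3, 0.42, 0, -0.055], [-1, -0.28, 0.43, 0, -0.055], [-1, -0.26, 0.46, 0, -0.055], [-1, -0.22, 0.46, 0, -0.055], [-1, -0.21, 0.48, 0, -0.055], [-1, -0.17, 0.49, 0, -0.055], [-1, -0.15, 0.49, 0, -0.055], [-1, -0.12, 0.51, 0, -0.055], [-1, -0.1, 0.5, 0, -0.055], [-1, -0.06, 0.52, 0, -0.055]]
[[-1, -0.04, 0.52, 0, -0.055]]
[ 0.4515 -0.0757]
```

Request:
carry_out:
  rows:
    - [[-1,0,0,-3,0],[-1,0,0,-3,0],[-1,0,0,-2,0],[-1,0,0,-1.4,0],[-1,0,0,0,0]]

```text
clock: 4.2
position: [0.5436, -0.1725, 0.0377]
ee_rot: [0.0, 0.842, 0.54, 0.0]
contact_force: [-1.2, 0.3, -0.1]
width: 0.0003
```

Request:
carry_out:
  rows:
    - [[-1,-1.2,0.54,0,0.0],[-1,-0.91,0.42,0,0.0],[-1,-0.58,0.19,0,-0.055],[-1,-0.49,0.17,0,-0.055],[-1,-0.48,0.2,0,-0.055],[-1,-0.47,0.23,0,-0.055],[-1,-0.45,0.25,0,-0.055],[-1,0,0,0,0]]

```text
clock: 5.0
position: [0.4969, -0.1522, 0.0388]
ee_rot: [0.001, 0.908, 0.419, 0.001]
contact_force: [-0.2, 0.5, -0.3]
width: -0.0001
```

Run:
```python
from h import *
s=telemetry.get_state(); print(s['clock'],s['position'],s['contact_force'],s['moment'])
q=cams.get_image('scene')
i=q['image'][125:280,180:400,::-1]; cv2.imwrite('pics/s3.png',cv2.resize(i,None,fx=3.6,fy=3.6,interpolation=cv2.INTER_CUBIC))
```

```text
5.0 [ 0.49691543 -0.15219179  0.03876944] [-0.21874091  0.47530945 -0.30257486] [ 0.02528956 -0.04140407 -0.02504095]
```

View pics/s3.png

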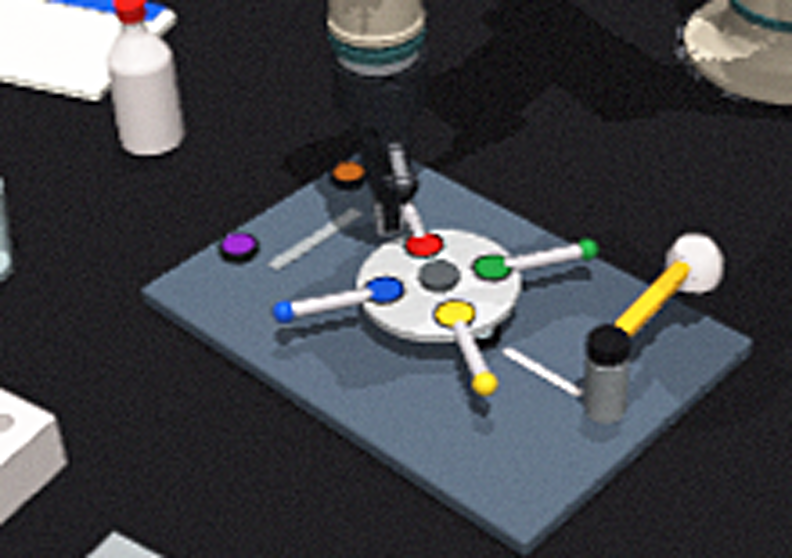

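The wheel turns clockwise as intended (the green ball has moved to zoom pixel 588,248). I'm continuing the arc.

Request:
carry_out:
  rows:
    - [[-1,-0.44,0.27,0,-0.055],[-1,-0.43,0.3,0,-0.055],[-1,-0.4,0.32,0,-0.055],[-1,-0.39,0.34,0,-0.055],[-1,-0.37,0.37,0,-0.055],[-1,-0.34,0.38,0,-0.055],[-1,-0.33,0.41,0,-0.055],[-1,-0.3,0.42,0,-0.055],[-1,-0.28,0.43,0,-0.055],[-1,-0.26,0.46,0,-0.055],[-1,-0.22,0.46,0,-0.055],[-1,-0.21,0.48,0,-0.055]]

```text
clock: 6.25
position: [0.4578, -0.1065, 0.0381]
ee_rot: [0.001, 0.995, 0.102, 0.0]
contact_force: [0.2, -1.8, 0.6]
width: -0.0003
```

Request:
carry_out:
  rows:
    - [[-1,-0.17,0.49,0,-0.055],[-1,-0.15,0.49,0,-0.055],[-1,-0.06,0.25,0,-0.028],[-1,-0.06,0.26,0,-0.027],[-1,0,0,0,0]]

```text
clock: 6.75
position: [0.4532, -0.0912, 0.0379]
ee_rot: [0.0, 1.0, 0.021, 0.0]
contact_force: [-0.3, -0.1, -0.4]
width: 0.0006
```

Run:
```python
from h import *
s=telemetry.get_state(); print(s['clock'],s['position'],s['contact_force'],s['ee_rot'])
q=cams.get_image('scene')
i=q['image'][125:280,180:400,::-1]; cv2.imwrite('pics/s4.png',cv2.resize(i,None,fx=3.6,fy=3.6,interpolation=cv2.INTER_CUBIC))
p=cams.get_image('top')
i=p['image'][135:270,255:435,::-1]; cv2.imwrite('pics/t4.png',cv2.resize(i,None,fx=4.4,fy=4.4,interpolation=cv2.INTER_CUBIC))
```

```text
6.75 [ 0.45321617 -0.09115212  0.03790893] [-0.33829627 -0.10867148 -0.37219834] [1.94434196e-04 9.99786103e-01 2.06777698e-02 3.75096730e-04]
```

View pics/s4.png

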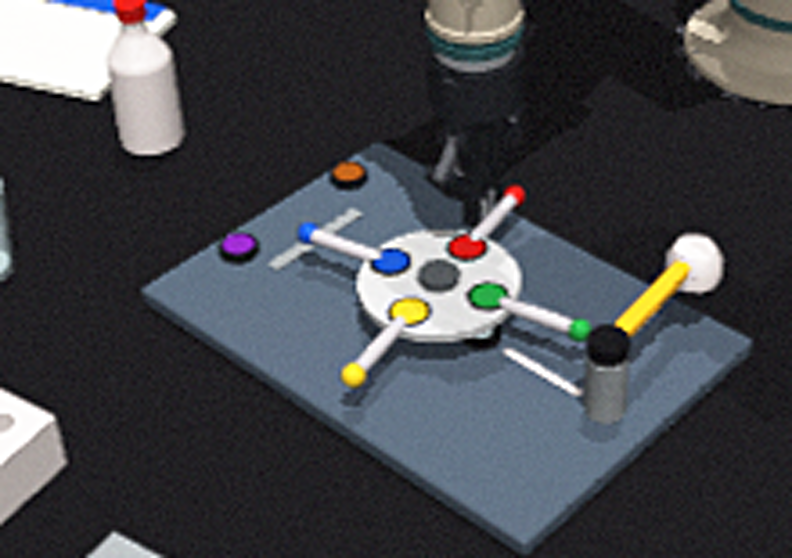

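View pics/t4.png

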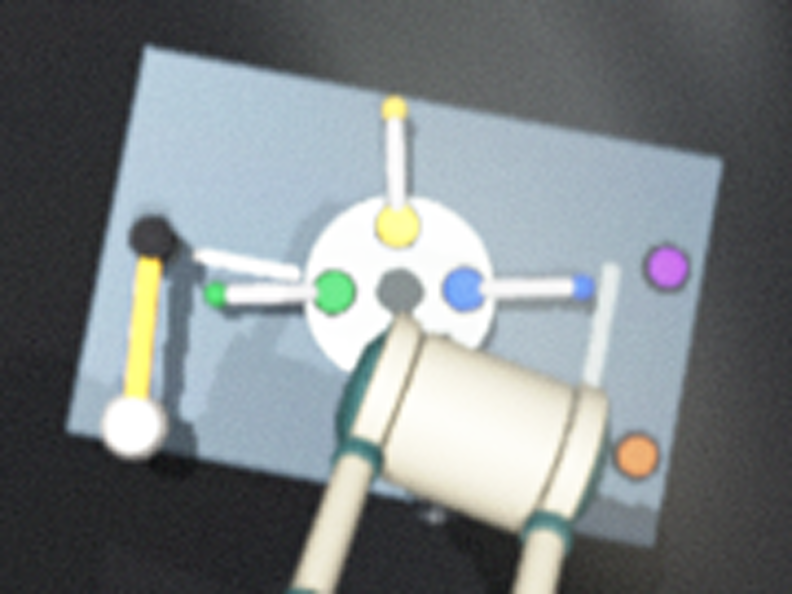

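```bash
cat >> h.py <<'E'
def T(p,x,y,z): return back(p,(255+(x+.5)/4.4-.5,135+(y+.5)/4.4-.5),z)
E
python3 - <<'E'
from h import *
from arc import *
p=cams.get_image('top')
g,b,y=T(p,214,294,.054),T(p,583,288,.054),T(p,394,107,.054)
d=g-b; gb=np.arctan2(d[1],d[0]); h=np.array([.5450,-.0718]); e=y[:2]-h; ye=np.arctan2(e[1],e[0])
print('green dir',gb, ye+np.pi/2,'wheel',gb-1.40)
s=telemetry.get_state(); 
f=gb+np.pi/2; pos=s['position'][:2]-h; print('d now',pos@[-np.sin(f),np.cos(f)],'r',pos@[np.cos(f),np.sin(f)])
w=gb-1.40; dd=pos@np.array([-np.sin(f),np.cos(f)])
o,c=arc(h,.092,list(f-np.linspace(0,w,6)[1:]),[dd]*5,s['position'][:2]); print(o)
E
```

```text
green dir 1.6072263207514048 1.61260403196358 wheel 0.2072263207514049
d now 0.016108029256775097 r 0.09227490295521149
[[-1, -0.05, 0.38, 0, 0.0], [-1, -0.05, 0.38, 0, -0.041], [-1, -0.04, 0.39, 0, -0.041], [-1, -0.03, 0.39, 0, -0.041], [-1, -0.01, 0.38, 0, -0.041]]
```

Request:
carry_out:
  rows:
    - [[-1,-0.05,0.38,0,-0.04],[-1,-0.05,0.38,0,-0.04],[-1,-0.04,0.39,0,-0.04],[-1,-0.03,0.39,0,-0.04],[-1,-0.01,0.36,0,-0.04],[-1,0,0,0,0],[-1,0,0,0,0],[-1,0,0,0,0],[-1,-0.3,-1,0,0],[-1,-0.4,-2,0,0],[-1,0,-1,0,0],[-1,0,0,0,0]]

```text
clock: 8.1
position: [0.4448, -0.1138, 0.0374]
ee_rot: [0.0, 0.997, -0.081, 0.0]
contact_force: [-0.3, 0.4, -0.5]
width: -0.0001
```

Run:
```python
from h import *
s=telemetry.get_state(); print(s['clock'],s['position'],s['contact_force'],s['ee_rot'])
p=cams.get_image('top')
i=p['image'][135:270,255:435,::-1]; cv2.imwrite('pics/t5.png',cv2.resize(i,None,fx=4.4,fy=4.4,interpolation=cv2.INTER_CUBIC))
```

```text
8.1 [ 0.44479592 -0.11379729  0.03738651] [-0.33975277  0.44602256 -0.47811956] [ 2.03631166e-04  9.96711760e-01 -8.10274751e-02  4.18338307e-04]
```

View pics/t5.png

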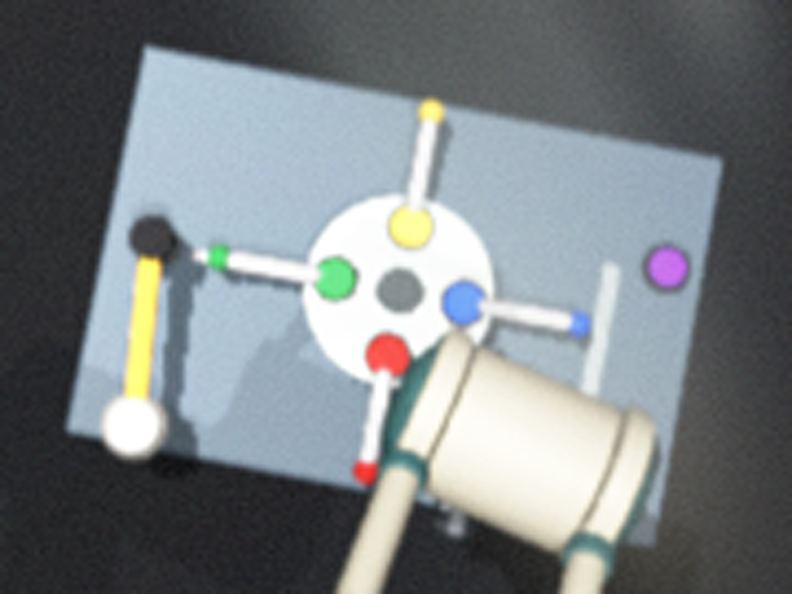

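Run:
```python
from h import *
p=cams.get_image('top')
g,b,y,r=T(p,218,257,.054),T(p,580,323,.054),T(p,431,111,.054),T(p,366,471,.054)
d=g-b; e=y-r; print(np.arctan2(d[1],d[0])-1.4,np.arctan2(e[1],e[0])+np.pi/2-1.4,(g+b+y+r)/4)
s=telemetry.get_state();print(s['qpos'])
```

```text
0.010072330813896802 0.008916319434640663 [ 0.54594112 -0.07181985  0.054     ]
[-4.00093469e-01  3.08246455e-01  2.02694703e+00  5.10443396e-04
  8.06574878e-01 -2.39200071e-01]
```

Request:
carry_out:
  rows:
    - [[-1,0,0,3,0],[-1,0,0,4,0],[-1,0,0,5.2,0],[-1,0.6,3,0,0.03],[-1,0.9,4.5,0,0.03],[-1,0.9,4.5,0,0.03],[-1,0.9,4.5,0,0],[-1,0.9,4.5,0,0],[-1,0.7,3.5,0,0],[-1,0.35,1.5,0,0],[-1,0,0,0,0]]

```text
clock: 9.3
position: [0.4969, 0.1496, 0.1571]
ee_rot: [-0.0, 0.999, -0.033, -0.0]
contact_force: [-0.1, -0.8, -1.1]
width: -0.0
```

Request:
carry_out:
  rows:
    - [[-1,0,0,-3,0],[-1,0,0,-3,0],[-1,0,0,-2,0],[-1,0,0,-1,0],[-1,0,0,0,0]]

```text
clock: 9.8
position: [0.4958, 0.1464, 0.0662]
ee_rot: [0.001, 0.999, -0.036, -0.002]
contact_force: [-0.2, 0.1, -0.2]
width: 0.0002
```

Run:
```python
from h import *
from arc import *
s=telemetry.get_state(); print(s['clock'],s['position'],s['contact_force'],s['ee_rot'])
q=cams.get_image('scene')
i=q['image'][125:280,180:400,::-1]; cv2.imwrite('pics/s6.png',cv2.resize(i,None,fx=3.6,fy=3.6,interpolation=cv2.INTER_CUBIC))
f0=3.07
phis=[f0]*3+list(np.linspace(f0,4.54,28)[1:])
ds=[-.035,-.026,-.019]+[-.018]*27
o,c=arc((.5739,.0957),.08,phis,ds,s['position'][:2]); 
print(o[:8]);print(o[8:19]);print(o[19:]);print(c)
```

```text
9.8 [0.49577883 0.14642758 0.06618421] [-0.21156027  0.09690091 -0.19937917] [ 5.45780914e-04  9.99365618e-01 -3.55739590e-02 -1.59893712e-03]
[[-1, 0.08, -1.01, 0, 0.0], [-1, -0.06, -0.9, 0, 0.0], [-1, -0.05, -0.7, 0, 0.0], [-1, -0.13, -0.53, 0, 0.054], [-1, -0.09, -0.43, 0, 0.054], [-1, -0.07, -0.44, 0, 0.054], [-1, -0.04, -0.45, 0, 0.054], [-1, -0.03, -0.44, 0, 0.054]]
[[-1, 0.01, -0.45, 0, 0.054], [-1, 0.02, -0.45, 0, 0.054], [-1, 0.06, -0.44, 0, 0.054], [-1, 0.07, -0.44, 0, 0.054], [-1, 0.1, -0.43, 0, 0.054], [-1, 0.12, -0.43, 0, 0.054], [-1, 0.15, -0.42, 0, 0.054], [-1, 0.17, -0.42, 0, 0.054], [-1, 0.19, -0.4, 0, 0.054], [-1, 0.21, -0.39, 0, 0.054], [-1, 0.24, -0.38, 0, 0.054]]
[[-1, 0.25, -0.37, 0, 0.054], [-1, 0.27, -0.35, 0, 0.054], [-1, 0.3, -0.34, 0, 0.054], [-1, 0.31, -0.32, 0, 0.054], [-1, 0.32, -0.31, 0, 0.054], [-1, 0.35, -0.28, 0, 0.054], [-1, 0.35, -0.27, 0, 0.054], [-1, 0.38, -0.24, 0, 0.054], [-1, 0.38, -0.23, 0, 0.054], [-1, 0.4, -0.2, 0, 0.054], [-1, 0.41, -0.19, 0, 0.054]]
[0.54247883 0.01992758]
```

View pics/s6.png

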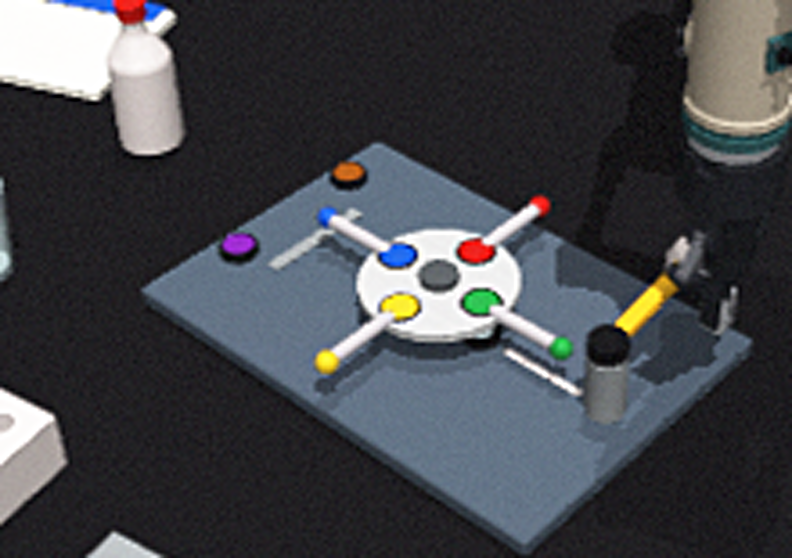

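Request:
carry_out:
  rows:
    - [[-1,0.08,-1.01,0.4,0.0],[-1,-0.06,-0.9,0,0.0],[-1,-0.05,-0.7,0,0.0],[-1,-0.13,-0.53,0,0.054],[-1,-0.09,-0.43,0,0.054],[-1,-0.07,-0.44,0,0.054],[-1,-0.04,-0.45,0,0.054],[-1,-0.03,-0.44,0,0.054],[-1,0,0,0,0]]

```text
clock: 10.75
position: [0.4934, 0.098, 0.0719]
ee_rot: [0.0, 0.995, 0.099, 0.001]
contact_force: [-0.0, -0.6, 0.1]
width: 0.0001
```

Run:
```python
from h import *
s=telemetry.get_state(); print(s['clock'],s['position'],s['contact_force'],s['ee_rot'])
q=cams.get_image('scene')
i=q['image'][125:280,180:400,::-1]; cv2.imwrite('pics/s7.png',cv2.resize(i,None,fx=3.6,fy=3.6,interpolation=cv2.INTER_CUBIC))
```

```text
10.75 [0.49341966 0.09796739 0.07194302] [-0.00703363 -0.55883308  0.07412558] [7.99191999e-05 9.95056595e-01 9.93071624e-02 6.73979707e-04]
```

View pics/s7.png

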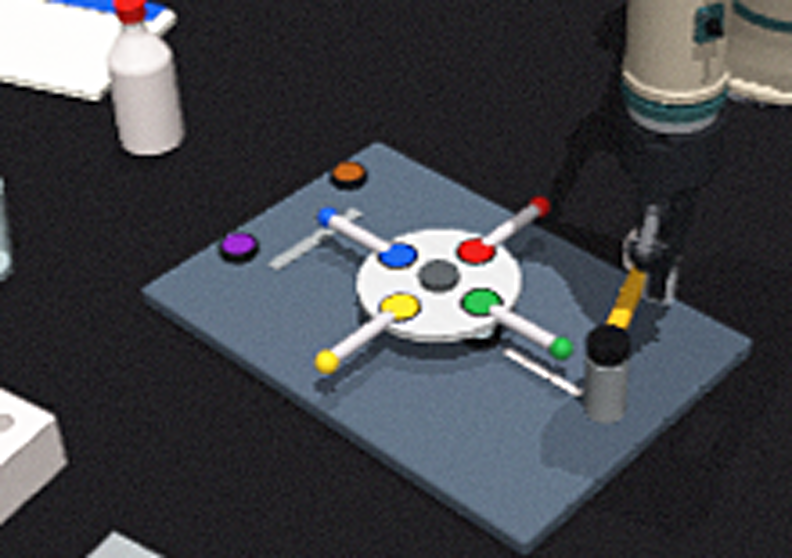

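The arm is turning with the finger at zoom pixel (665,285), and the wheel hasn't moved. I'm continuing.

Request:
carry_out:
  rows:
    - [[-1,0.01,-0.45,0,0.054],[-1,0.02,-0.45,0,0.054],[-1,0.06,-0.44,0,0.054],[-1,0.07,-0.44,0,0.054],[-1,0.1,-0.43,0,0.054],[-1,0.12,-0.43,0,0.054],[-1,0.15,-0.42,0,0.054],[-1,0.17,-0.42,0,0.054],[-1,0.19,-0.4,0,0.054],[-1,0.21,-0.39,0,0.054],[-1,0.24,-0.38,0,0.054]]

```text
clock: 11.9
position: [0.506, 0.0524, 0.0715]
ee_rot: [-0.0, 0.922, 0.387, -0.0]
contact_force: [-0.7, 1.4, 1.0]
width: -0.0001
```

Request:
carry_out:
  rows:
    - [[-1,0.25,-0.37,0,0.054],[-1,0.27,-0.35,0,0.054],[-1,0.3,-0.34,0,0.054],[-1,0.31,-0.32,0,0.054],[-1,0.32,-0.31,0,0.054],[-1,0.35,-0.28,0,0.054],[-1,0.35,-0.27,0,0.054],[-1,0.38,-0.24,0,0.054],[-1,0,0,0,0]]

```text
clock: 12.8
position: [0.5318, 0.0272, 0.0713]
ee_rot: [-0.0, 0.818, 0.575, -0.0]
contact_force: [-0.6, -0.6, 0.4]
width: 0.0002
```

Run:
```python
from h import *
s=telemetry.get_state(); print(s['clock'],s['position'],s['contact_force'],s['ee_rot'])
q=cams.get_image('scene')
i=q['image'][125:280,180:400,::-1]; cv2.imwrite('pics/s8.png',cv2.resize(i,None,fx=3.6,fy=3.6,interpolation=cv2.INTER_CUBIC))
```

```text
12.8 [0.53175278 0.02717082 0.07131465] [-0.62328915 -0.55092898  0.41058789] [-6.22179732e-05  8.18291951e-01  5.74802801e-01 -1.37810019e-04]
```

View pics/s8.png

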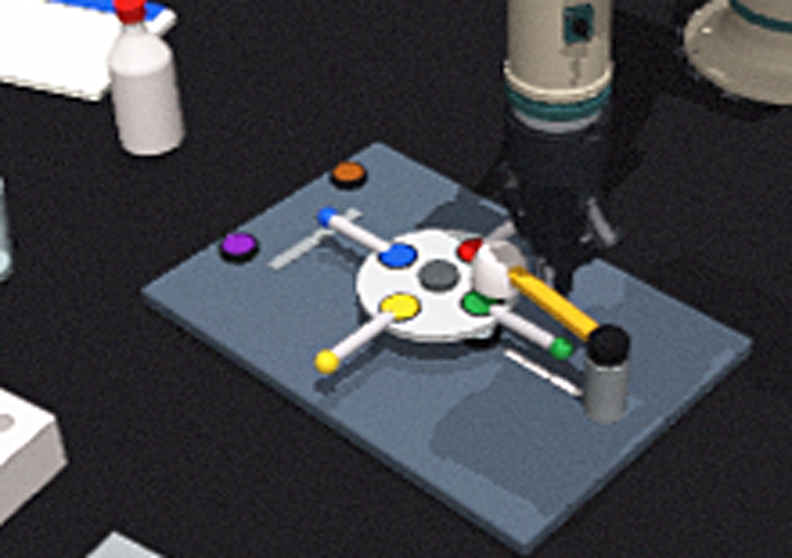

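Request:
carry_out:
  rows:
    - [[-1,0.38,-0.23,0,0.054],[-1,0.4,-0.2,0,0.054],[-1,0.41,-0.19,0,0.04],[-1,0,0,0,0],[-1,0,0,0,0]]

```text
clock: 13.35
position: [0.5436, 0.0213, 0.0713]
ee_rot: [0.0, 0.774, 0.634, 0.0]
contact_force: [-0.0, 0.2, -0.6]
width: 0.0002
```

Request:
carry_out:
  rows:
    - [[-1,0.15,-0.02,0,0],[-1,0,0,0,0],[-1,0,0,0,0]]

```text
clock: 13.65
position: [0.5437, 0.0213, 0.0712]
ee_rot: [-0.001, 0.773, 0.634, -0.001]
contact_force: [-4.5, 0.9, 3.1]
width: -0.0
```

Request:
carry_out:
  rows:
    - [[-1,0.15,-0.02,0,0],[-1,0,0,0,0],[-1,0,0,0,0]]

```text
clock: 13.95
position: [0.5437, 0.0213, 0.0712]
ee_rot: [-0.002, 0.773, 0.634, -0.002]
contact_force: [-8.9, 0.5, 5.7]
width: 0.0003
```

Request:
carry_out:
  rows:
    - [[-1,-0.4,0.05,0,0],[-1,-1,0.15,0,0],[-1,-2,0.3,0,0],[-1,-2,0.3,0,0],[-1,-2,0,3,0],[-1,-3,0,4,0],[-1,-3,0,3,0],[-1,-2,0,0,0],[-1,0,0,0,0],[-1,0,0,0,0]]

```text
clock: 14.95
position: [0.3933, 0.0288, 0.1715]
ee_rot: [0.001, 0.773, 0.634, 0.001]
contact_force: [0.4, -0.2, -0.0]
width: 0.0
```

Run:
```python
from h import *
s=telemetry.get_state(); print(s['clock'],s['position'],s['contact_force'],s['qd'])
p=cams.get_image('top')
i=p['image'][135:270,255:435,::-1]; cv2.imwrite('pics/t9.png',cv2.resize(i,None,fx=4.4,fy=4.4,interpolation=cv2.INTER_CUBIC))
q=cams.get_image('scene')
i=q['image'][125:280,180:400,::-1]; cv2.imwrite('pics/s9.png',cv2.resize(i,None,fx=3.6,fy=3.6,interpolation=cv2.INTER_CUBIC))
```

```text
14.95 [0.39333605 0.02879624 0.17150953] [ 0.40857401 -0.2150117  -0.02919117] [ 0.00067797  0.03280662 -0.02045327 -0.00206951 -0.00165168  0.00010914]
```

View pics/t9.png

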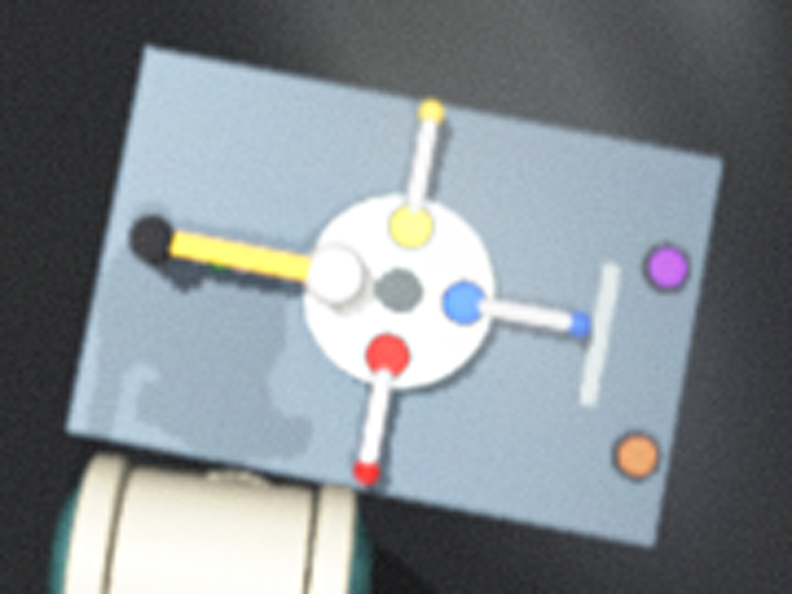

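View pics/s9.png

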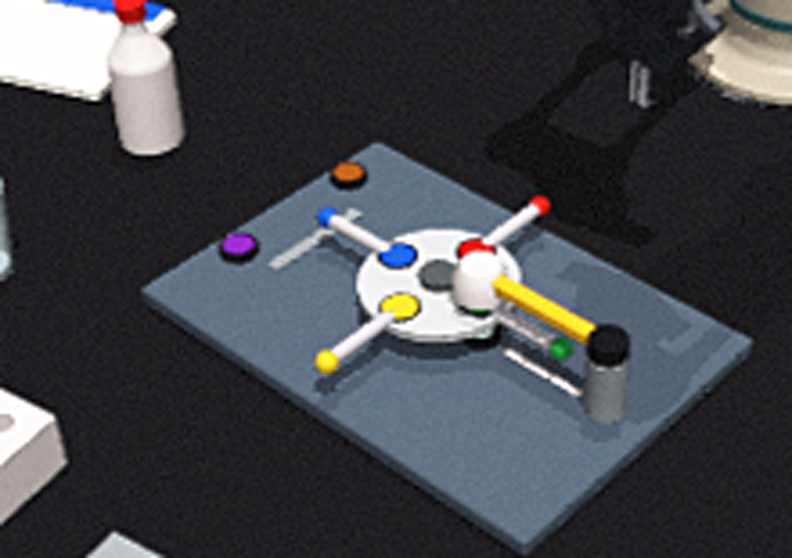

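Run:
```python
from h import *
from rig import manip
p=cams.get_image('top')
g,b=T(p,153,239,.093),T(p,337,275,.095); d=b-g; print(np.arctan2(d[1],d[0])%(2*np.pi)-4.5416+1.75)
e=T(p,431,111,.054)-T(p,367,471,.054); print(np.arctan2(e[1],e[0])+np.pi/2-1.4)
print(manip.sign_off())
```

```text
1.7458554891395295
0.01157765259436827
the job is handed in; nothing more can be done
None
```

I turned the wheel clockwise about 1.3 rad by pushing on the red spoke, until the green spoke lined up with the index line. Then I pushed the lamp arm round to its stop, backed the gripper clear and handed the job in at about 15 s.

- **Wheel:** the last top view puts it at about 0.01 rad, against an allowed 0.13 rad.
- **Lamp arm:** it reads about 1.746 rad, with the stop at 1.75. At the stop, the finger stopped advancing while the force rose to about 9 N along x.
- **Bystanders:** the spare filters look unmoved in the last pictures, and so does the wash bottle. The closing pictures did not show the jar, dish or screwdriver, and caught only the edge of the beaker. I never moved the gripper down near any of them.
- **Disagreement:** the finder network could not place the ball tips reliably, so I read the positions off the zoomed pictures by hand. The top and scene cameras differed by about 0.03 rad in the direction to the lamp post. I used 1.40 rad, from the top view, which agreed with the plate's edges.

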